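# Fit the lifting bar to the spice carrier and hold it up level

### The arm

A 7-joint arm with a two-finger parallel gripper is mounted at the origin on a cart in front of the work surface, level with it; the furniture and walls round the work are solid. World frame = base frame: x ahead of the robot, y to its left, z up, the work surface at z = 0. Lengths are in m, angles in rad, forces in N, time in s.
With the tool pointing down it reaches from about 0.4 to 0.85 m from the base axis. Payload 4.5 kg.
Tool frame: the origin (TCP) lies at the very end of the fingers, on their centre line; the grasp point (between the pads) lies ctrl.hold_point_z behind it (ctrl.hold_point_z is the distance from the TCP to the grasp point, in m); z points along the fingers, y is the line along which they close (so a half turn about z gives the same grasp; the last joint's range is limited). The gripper opens to 88 mm and grips with 3 to 60 N. Pads are 18 mm wide; open, the fingers measure 123 mm over their backs; the gripper's body (75 mm by 187 mm) begins 45 mm behind the grasp point.
Start: joints at [1.203, 0.689, -0.195, 1.565, 0.157, 0.902, -0.215], TCP at [0.244, -0.575, 0.211] pointing down, gripper open.
Joint ranges: [-3.01, 3.01], [-0.46, 2.08], [-1.47, 1.51], [0.13, 2.56], [-1, 4.14], [0.04, 2.09], [-2.66, 2.66]. Speed limits (rad/s): [2.57, 2.57, 3.14, 3.14, 3.14, 3.14, 3.14].

### API

Orientations are given as a 3x3 rotation matrix whose columns are the frame's x, y, z axes.
In Python, from plant import ctrl gives the robot as it stands.
- The arm moves only by the tool step_arm, never from a script. Its argument "moves" is a list of rows, each a list of 3 entries, a list of its own where there are three numbers: the shift along the tool's x, y, z in units of 25 mm (1.0 is 25 mm), then the turn about the tool's z in degrees, then the finger opening in mm, from 0 to 88.1. In form: [[[tx, ty, tz], turn, fingers], ...]. A call has exactly 10 rows; each row shifts and turns the commanded pose from where the row before left it, along the tool's axes as they then stand; what a row does not reach is not made up. A row lasts 1/8 s, in which the tool goes at most 62.5 mm and 10.7 degrees, less where a joint would pass 70% of its speed; a pose out of reach is approached as far as the arm can. A call is refused whole if a number of a shift passes 1 or a number of a turn 10.7, either way. A call with a gripper value outside its range is refused whole. The fingers move at their own pace and stop on an object; the grip force is fixed at half the most. Time passes only in rows, so rows that do not move let the fingers close, or fill a call up. It gives the time, the measured TCP pose, the force, the opening and the grip force at its end, in the units of the state.
- ctrl.get_state(): the state, without advancing time (a new reading comes with each control period).
- ctrl.snapshot(name): name is "scene" or "top" or "wrist"; returns the picture (400x640x3 uint8, red, green, blue); there is no depth.
- ctrl.camera_params(name): a dict with "mtx" (3x3 intrinsics, pixels), "k1" (the pictures are not rectified: a ray, as slopes to the right and down, at radius r is drawn at 1 + k1 r^2 times it, then the intrinsics apply), "position" and "rotation" of the camera in the world. Camera axes: x right, y down, z forward; pixel columns grow to the right and rows downward; lengths in m; the calibration is good to about 2 mm. A picture is of the moment at which its call begins: read the wrist's pose just before it. camera_params takes no time and is no camera call; for the wrist camera it gives the pose at the moment of the call.
- ctrl.hand_in(): hands the job in; it is judged then, once.
The state is a dict: "time_s": time; "joint_pos": joint angles; "dq": joint speeds; "effort": joint torques, N m; "eef_pos": TCP position; "orientation": TCP orientation; "contact_force": force on the tool from outside, world axes, zero at the start; "ft_torque": the same for the moment, N m; "opening": finger opening in m; "gripper_force": force on a finger pad.
Only numpy, scipy, OpenCV 4.12 (cv2) and the standard library are available. Lean on these libraries where they do the work, as an engineer would, in place of code of your own. Each camera call takes 0.05 s, during which the arm holds its last target. There are 200 camera calls.

### The job

The wooden spice carrier is missing its loose lifting bar, which lies on the worktop to its right. Lay the bar across the two end boards, slide it back under both hooks while the carrier stands on the worktop, then lift the loaded carrier gently by the bar alone until it is at least 10 cm clear of the worktop, without disturbing the things around. Finish still holding it there by the bar, level and steady, with the jars in their places.

Things in the scene. Friction and masses are not known exactly. Their poses are not given: they have to be found in the camera images.
- carrier: Loose light-wood spice carrier, 140 (x) x 200 (y) x 174 (z) mm, 0.6 to 0.85 kg loaded, balanced near x = y = 0. Origin: centre of underside; y along its length, z up, x away from the robot (turned up to 17 deg). End boards 12 mm thick at y = -94 and +94, x -70 to 70, flat top edges (ledges) at z = 135; a hook on each. Between them three pockets, sides 60 mm high, holding two jars and a mill.
- carrier_slot (a point): Where the bar's centre is when it rests fully under the hooks: carrier (0, 0, 143 mm), axes as the carrier. The bar gets there from the ledge point by sliding in the carrier's +x. The recess here is 24 mm wide (x -12 to 12); when the bar rises 11 mm it catches under the hook roofs and carries the carrier.
- carrier_ledge (a point): On the open front of the ledges: carrier (-45, 0, 135 mm), midway between the end boards, level with their top edges. The bar is laid down here, its centre 8 mm higher; nothing stands above it.
- hook_left (a point): Centre of the hook's recess on the end board at carrier y = +94 mm, z = 143. Carrier-frame mm: post's front face x = 12; roof x -20 to 38, underside z = 162, top 174; at its front a nose points down, x -20 to -12, lowest z = 157, so the mouth over the ledge is 22 mm high, open towards -x.
- hook_right (a point): The same on the other end board, at carrier y = -94 mm.
- bar: Loose dark-wood lifting bar, 80 g, square 16 x 16 mm, 232 mm long with brass end caps (24 x 24, 10 mm long). Origin: its centre; y along its length, z up; ends alike. Lies on its caps, centre 12 mm above the worktop, length roughly away from the robot (up to 20 deg off). Caps are 212 mm apart inside and go outside the 200 mm long carrier (6 mm play each side).
- spice_jar_1: Glass spice jar with a dark cap, 41 mm diameter, 105 mm tall, about 0.11 kg, loose in the carrier's pocket at y = +58 mm, its top about 113 mm above the carrier's underside. Origin: centre of its underside.
- mill_1: Small glass shaker with grey top, 44 mm diameter, 90 mm tall, 0.1 kg, loose in the carrier's middle pocket, top about 98 mm above the carrier's underside. Origin: centre of its underside.
- spice_jar_2: Glass spice jar like the other, in the carrier's pocket at y = -58 mm. Origin: centre of its underside.
- tin: Bystander: food tin, 75 mm diameter, 58 mm high, behind the work, loose. Origin: centre of its underside.
- spare_jar: Bystander: spice jar with a dark cap, 41 mm diameter, 105 mm tall, behind the work, loose. Origin: centre of its underside.
- apple: Bystander: red apple, 74 mm, behind the work, loose. Origin: its underside.
- cupboard_corner (a point): Fixed: near left vertical edge of the tall grey cupboard at the right end of the worktop, at worktop height; it rises over 1 m above it, its side running straight back (+x) from here. Keep the arm clear of it when swinging in from the right. A wall cupboard hangs 0.42 m above the back of the worktop, its front about 0.67 m ahead of the robot's base.
Things that resemble listed ones, but are neither listed nor needed, are in the scene too. What is shaped like the spice_jar_1 but orange is not meant.

How it is judged:
By the outcome, as a careful person would: the job done as asked, in the order asked, and still so for the second after the job is handed in, while the arm keeps its last pose, push and grip.
It also fails if it takes over 54 s, if anything falls off the work surface, if the arm or the gripper's body presses on something with over 40 N, if the wrist force passes 120 N, or if a joint passes its speed limit or range.

## Working session

There is one attempt and no reset: what is moved stays moved. The work goes in short steps, Python scripts to look and compute and a tool call to move; the robot and the scene stay as the last step left them, time stands still between calls to the robot, and variables do not carry over. Pictures are saved under pics/ and viewed, at most 12 in all, crops included, and the job is handed in when it is done.

Besides the shell and the picture viewer there is one more tool, called after "Emit:" by a JSON object that holds its "api" and its "payload", one argument or row to a line. step_arm: Moves the arm, as the interface text tells. Its arguments: {"type":"object","properties":{"moves":{"type":"array"}},"required":["moves"]}

```bash
mkdir -p pics; ls
python3 - <<'E'
from plant import ctrl
import cv2,numpy as np
for n in("scene","top"):
    im=ctrl.snapshot(n); cv2.imwrite(f"pics/{n}0.png",im[...,::-1]); p=ctrl.camera_params(n); print(n,p)
s=ctrl.get_state(); print(s,ctrl.hold_point_z)
E
```

```text
pics
scene {'mtx': array([[444.31191471,   0.        , 323.19582107],
       [  0.        , 444.31191471, 200.497437  ],
       [  0.        ,   0.        ,   1.        ]]), 'k1': -0.09007502407626924, 'position': array([0.23459434, 0.56591146, 0.94135193]), 'rotation': array([[-0.89461782, -0.34892851,  0.27911978],
       [-0.44644524,  0.67200756, -0.59084049],
       [ 0.01859049, -0.65318813, -0.75696741]])}
top {'mtx': array([[501.52747251,   0.        , 313.65369473],
       [  0.        , 501.52747251, 206.10436655],
       [  0.        ,   0.        ,   1.        ]]), 'k1': 0.026880092784144955, 'position': array([ 0.31160025, -0.0757864 ,  1.27821499]), 'rotation': array([[-0.01076516, -0.98084948,  0.19446958],
       [-0.99993037,  0.0114995 ,  0.00264752],
       [-0.00483312, -0.19442754, -0.98090498]])}
{'time_s': 0.1, 'joint_pos': array([ 1.20279532,  0.68988432, -0.19451565,  1.56620707,  0.15727798,
        0.90249345, -0.21510524]), 'dq': array([ 0.00066719, -0.00327341, -0.0005247 , -0.00355363, -0.00047324,
       -0.00049468, -0.00055355]), 'effort': array([-3.05269896e-03, -5.28501642e+01, -1.27116367e+00, -1.53837651e+01,
       -5.24597545e-02,  1.99607057e-03,  4.41553414e-05]), 'eef_pos': array([ 0.24415146, -0.57469342,  0.21000879]), 'orientation': array([[ 9.20338589e-01,  3.91121928e-01, -7.20522352e-04],
       [ 3.91122578e-01, -9.20337478e-01,  1.43375476e-03],
       [-1.02350800e-04, -1.60135239e-03, -9.99998713e-01]]), 'contact_force': array([ 0.72748001,  0.78932964, -0.16193575]), 'ft_torque': array([-0.00489025,  0.0437288 , -0.01164159]), 'gripper_force': 0.0, 'opening': 0.08786358496350843} 0.0187
```

View pics/top0.png

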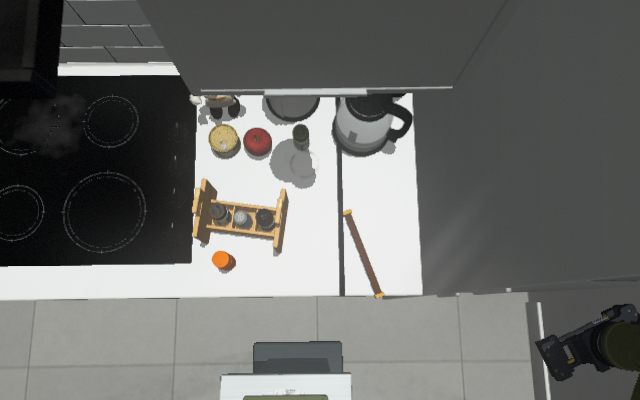

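View pics/scene0.png

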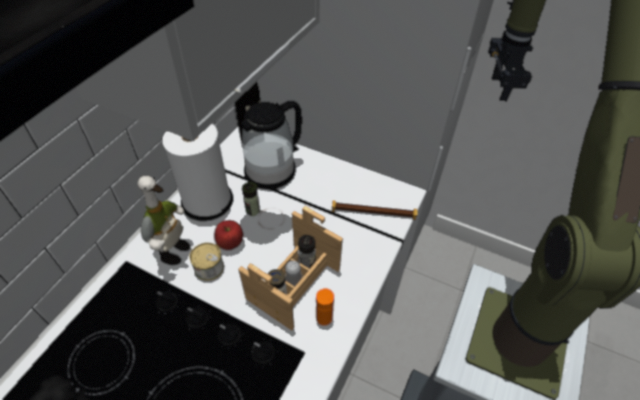

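The top view shows the carrier boards near (203,213) and (281,220), the bar running from (347,212) to (379,295), and the orange decoy at (222,261). In the scene view the carrier is around (295,270) and the bar runs from (335,206) to (415,212). Next I'll zoom in.

```bash
cat > h.py <<'E'
from plant import ctrl
import cv2,numpy as np
def ray(n,uv,p=None):
    p=p or ctrl.camera_params(n); K=p["mtx"]; d=(np.array(uv,float)-K[:2,2])/[K[0,0],K[1,1]]
    s=d.copy()
    for _ in range(20): s=d/(1+p["k1"]*(s@s))
    return np.array(p["position"]),np.array(p["rotation"])@[s[0],s[1],1]
def onz(n,uv,z,p=None):
    o,d=ray(n,uv,p); return o+d*(z-o[2])/d[2]
def tri(obs):
    A=np.zeros((3,3));b=np.zeros(3)
    for n,uv in obs:
        o,d=ray(n,uv); d=d/np.linalg.norm(d); P=np.eye(3)-np.outer(d,d); A+=P;b+=P@o
    x=np.linalg.solve(A,b); return x
def proj(n,X,p=None):
    p=p or ctrl.camera_params(n); c=np.array(p["rotation"]).T@(np.array(X)-p["position"]); s=c[:2]/c[2]
    return (s*(1+p["k1"]*(s@s)))*np.diag(p["mtx"])[:2]+p["mtx"][:2,2]
E
python3 - <<'E'
from h import *
t=cv2.imread("pics/top0.png"); s=cv2.imread("pics/scene0.png")
a=cv2.resize(t[170:255,185:300],None,fx=6.5,fy=6.5,interpolation=cv2.INTER_CUBIC)
cv2.imwrite("pics/c1.png",a)
b=cv2.resize(s[200:335,230:350],None,fx=4.4,fy=4.4,interpolation=cv2.INTER_CUBIC)
cv2.imwrite("pics/c2.png",b)
# bar in top
h=cv2.cvtColor(t,cv2.COLOR_BGR2HSV)
m=((h[...,1]>70)&(h[...,2]>20)).astype(np.uint8); m[:,:320]=0;m[:,420:]=0;m[:195]=0;m[302:]=0
n,l,st,ce=cv2.connectedComponentsWithStats(m); print(st,ce)
k=1+np.argmax(st[1:,4]); ys,xs=np.where(l==k)
r=cv2.minAreaRect(np.c_[xs,ys].astype(np.float32)); print(r)
c,w,ang=r
bx=cv2.boxPoints(r)
e=[np.linalg.norm(bx[1]-bx[0]),np.linalg.norm(bx[2]-bx[1])]
E1,E2=((bx[0]+bx[1])/2,(bx[2]+bx[3])/2) if e[0]<e[1] else ((bx[1]+bx[2])/2,(bx[3]+bx[0])/2)
P,Q=onz("top",E1,.018),onz("top",E2,.018); print(P,Q,np.linalg.norm(P-Q),(P+Q)/2,np.degrees(np.arctan2((Q-P)[1],(Q-P)[0])))
E
```

```text
[[     0      0    640    400 255580]
 [   343    209      9      9     41]
 [   352    219      1      1      1]
 [   353    221      1      1      1]
 [   350    224      1      2      2]
 [   351    227     34     72    374]
 [   355    226      1      1      1]] [[319.42358166 199.39819235]
 [347.29268293 212.3902439 ]
 [352.         219.        ]
 [353.         221.        ]
 [350.         224.5       ]
 [368.24064171 267.34491979]
 [355.         226.        ]]
((364.95733642578125, 262.17315673828125), (75.63949584960938, 9.448688507080078), 66.42530059814453)
[ 0.50496923 -0.16363205  0.018     ] [ 0.3312316  -0.23388068  0.018     ] 0.1874023258973853 [ 0.41810041 -0.19875637  0.018     ] -157.98467296588643
```

View pics/c1.png

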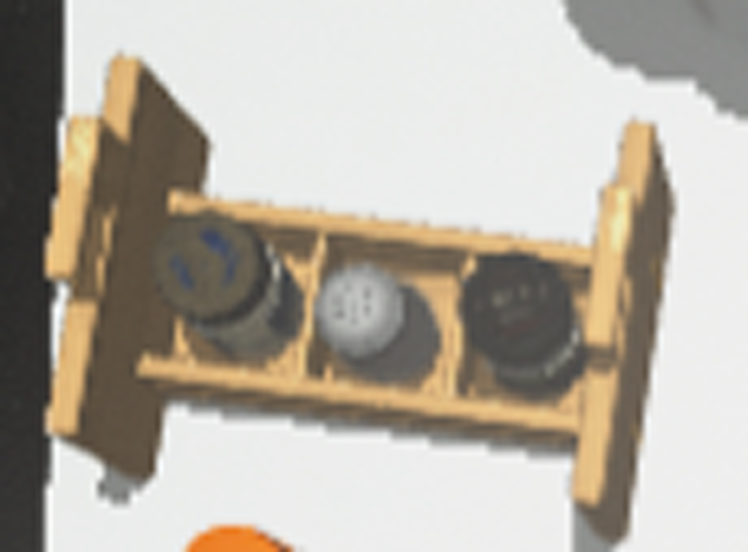

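View pics/c2.png

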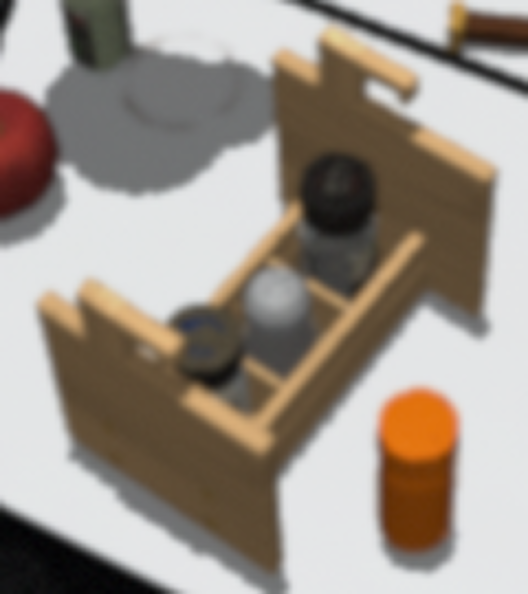

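In c1 the ledge-level end centres are: left board front (63,432) and back (127,58), right board front (588,502) and back (640,122). In c2 both hooks open towards the robot, which matches the description. Next step is computing the poses.

Run:
```python
from h import *
f=lambda u,v:((u+.5)/6.5-.5+185,(v+.5)/6.5-.5+170)
LF,LB,RF,RB=[onz("top",f(*q),.135) for q in((63,433),(127,57),(588,503),(642,121))]
for a in(LF,LB,RF,RB):print(a)
print(np.linalg.norm(LF-LB),np.linalg.norm(RF-RB),np.linalg.norm(LF-RF),np.linalg.norm(LB-RB))
c=(LF+LB+RF+RB)/4; ang=lambda v:np.degrees(np.arctan2(v[1],v[0]))
print("C",c,ang(LB-LF),ang(RB-RF),ang(LF-RF)-90,ang(LB-RB)-90)
# scene: ledge points in c2 scale 4.4 off 230,200
g=lambda u,v:((u+.5)/4.4-.5+230,(v+.5)/4.4-.5+200)
for n,q in(("LF",(262,442)),("LB",(52,305)),("RF",(485,172)),("RB",(284,58))): print(n,onz("scene",g(*q),.135))
# bar
t=cv2.imread("pics/top0.png"); h=cv2.cvtColor(t,cv2.COLOR_BGR2HSV)
m=((h[...,1]>70)&(h[...,2]>20)).astype(np.uint8); m[:,:341]=0;m[:,390:]=0;m[:205]=0;m[302:]=0
ys,xs=np.where(m); r=cv2.minAreaRect(np.c_[xs,ys].astype(np.float32)); print(r)
bx=cv2.boxPoints(r); i=0 if np.linalg.norm(bx[1]-bx[0])<np.linalg.norm(bx[2]-bx[1]) else 1
P,Q=[onz("top",(bx[(i+j)%4]+bx[(i+j+1)%4])/2,.015) for j in(0,2)]
print(P,Q,np.linalg.norm(P-Q),(P+Q)/2,ang(P-Q))
s=cv2.imread("pics/scene0.png"); h=cv2.cvtColor(s,cv2.COLOR_BGR2HSV)
m=((h[...,1]>70)&(h[...,2]>20)).astype(np.uint8); m[:,:325]=0;m[:,425:]=0;m[:195]=0;m[225:]=0
ys,xs=np.where(m); r=cv2.minAreaRect(np.c_[xs,ys].astype(np.float32)); print(r)
bx=cv2.boxPoints(r); i=0 if np.linalg.norm(bx[1]-bx[0])<np.linalg.norm(bx[2]-bx[1]) else 1
P,Q=[onz("scene",(bx[(i+j)%4]+bx[(i+j+1)%4])/2,.013) for j in(0,2)]
print(P,Q,np.linalg.norm(P-Q),(P+Q)/2,ang(P-Q))
```

```text
[0.47105407 0.20209222 0.135     ]
[0.60773209 0.18386803 0.135     ]
[0.44403101 0.01663298 0.135     ]
[ 0.58182209 -0.00222114  0.135     ]
0.13788764614613536 0.1390750201997208 0.18741765299950308 0.18788428314657857
C [0.52615981 0.10009302 0.135     ] -7.594832032247416 -7.791461806732733 -8.29016368866823 -7.926578666467222
LF [0.47449512 0.20518471 0.135     ]
LB [0.60016483 0.18760408 0.135     ]
RF [0.44851725 0.02031454 0.135     ]
RB [0.57525196 0.00182567 0.135     ]
((363.0, 253.5), (93.0086669921875, 9.47372055053711), 68.55226135253906)
[ 0.55032724 -0.15513259  0.015     ] [ 0.33140768 -0.23406742  0.015     ] 0.2327154569371483 [ 0.44086746 -0.1946      0.015     ] 19.82755379947768
((374.3692932128906, 210.0315399169922), (85.62759399414062, 11.130249977111816), 4.879273891448975)
[ 0.54678079 -0.15040293  0.013     ] [ 0.3295549  -0.23388339  0.013     ] 0.23271458028693728 [ 0.43816785 -0.19214316  0.013     ] 21.021894463396997
```

Run:
```python
from h import *
for n,q in(("top",(422,295)),("top",(414,96)),("top",(345,296)),("scene",(426,188)),("scene",(403,240))): print(n,q,onz(n,q,0))
s=cv2.imread("pics/scene0.png"); t=cv2.imread("pics/top0.png")
a=cv2.resize(s[120:270,330:480],None,fx=3,fy=3,interpolation=cv2.INTER_CUBIC);b=cv2.resize(t[220:370,370:520],None,fx=3,fy=3)
b=cv2.convertScaleAbs(b,alpha=1.6); cv2.imwrite("pics/c3.png",np.hstack([a[:450],b][:2])[:, :800])
```

```text
top (422, 295) [ 0.33506343 -0.34101033  0.        ]
top (414, 96) [ 0.86566149 -0.34722901  0.        ]
top (345, 296) [ 0.33444168 -0.14841431  0.        ]
scene (426, 188) [ 0.33839928 -0.34911278  0.        ]
scene (403, 240) [ 0.33513098 -0.1429199   0.        ]
```

View pics/c3.png

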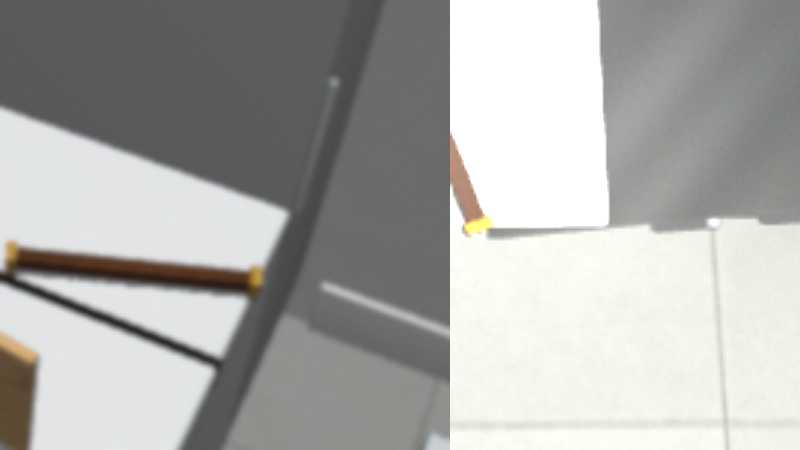

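The left half of c3 shows the worktop/cupboard corner at about (290,212), and the right half shows it at about (608,225). That puts the corner at about (0.336,-0.345). I'll plan the swing to pass round it.

```bash
cat >> h.py <<'E'
def plan(wps,R=None,p=None):
    """wps: (x,y,z,yawdeg of tool y, nrows); prints rounded rows in tool axes"""
    s=ctrl.get_state(); R=np.array(s["orientation"]) if R is None else R; p=np.array(s["eef_pos"]) if p is None else p
    a=np.degrees(np.arctan2(R[1,1],R[0,1])); print("now",p.round(4),"yaw y",round(a,2))
    for x,y,z,yw,n in wps:
        tgt=np.array([x,y,z])
        for i in range(n):
            k=n-i; da=((yw-a+180)%360-180)/k; d=(tgt-p)/k; c,s_=np.cos(np.radians(a)),np.sin(np.radians(a))
            ty=np.array([c,s_,0]); tx=np.array([-s_,c,0]); # x=y cross z(down)
            tx=np.cross(ty,[0,0,-1])
            v=np.round(np.array([d@tx,d@ty,-d[2]])/.025,2); t=round(-da,1)
            print([list(map(float,v)),float(t)],"" if abs(v).max()<=1 and abs(t)<=10.7 else "TOO BIG")
            p=p+.025*(v[0]*tx+v[1]*ty)+[0,0,-.025*v[2]]; a-=t
        print("->",p.round(4),round(a,2))
E
python3 - <<'E'
from h import *
plan([(.205,-.46,.21,-90,5),(.23,-.355,.21,-110,5),(.257,-.28,.21,-120,4),(.32,-.215,.21,-120,4),(.40,-.1935,.21,-85,4),(.44,-.1935,.16,-69.6,3)])
E
```

```text
now [ 0.2442 -0.5747  0.21  ] yaw y -66.98
[[0.07, -0.97, 0.0], 4.6] 
[[-0.01, -0.97, 0.0], 4.6] 
[[-0.08, -0.96, 0.0], 4.6] 
[[-0.16, -0.96, 0.0], 4.6] 
[[-0.24, -0.94, 0.0], 4.6] 
-> [ 0.205  -0.4599  0.21  ] -89.98
[[0.2, -0.84, 0.0], 4.0] 
[[0.14, -0.85, 0.0], 4.0] 
[[0.08, -0.86, 0.0], 4.0] 
[[0.02, -0.86, 0.0], 4.0] 
[[-0.04, -0.87, 0.0], 4.0] 
-> [ 0.2299 -0.3549  0.21  ] -109.98
[[-0.0, -0.8, 0.0], 2.5] 
[[-0.04, -0.79, 0.0], 2.5] 
[[-0.07, -0.79, 0.0], 2.5] 
[[-0.1, -0.79, 0.0], 2.5] 
-> [ 0.257  -0.2801  0.21  ] -119.98
[[0.22, -0.88, 0.0], 0.0] 
[[0.22, -0.88, 0.0], 0.0] 
[[0.22, -0.88, 0.0], 0.0] 
[[0.22, -0.87, 0.0], 0.0] 
-> [ 0.3199 -0.2151  0.21  ] -119.98
[[0.59, -0.59, 0.0], -8.7] 
[[0.67, -0.49, 0.0], -8.8] 
[[0.73, -0.38, 0.0], -8.7] 
[[0.78, -0.27, 0.0], -8.8] 
-> [ 0.3999 -0.1936  0.21  ] -84.98
[[0.53, 0.05, 0.67], -5.1] 
[[0.53, 0.09, 0.67], -5.1] 
[[0.52, 0.14, 0.66], -5.2] 
-> [ 0.4401 -0.1935  0.16  ] -69.58
```

Emit:
{"api": "step_arm", "payload": {
  "moves": [
    [[0.07,-0.97,0],4.6,88],
    [[-0.01,-0.97,0],4.6,88],
    [[-0.08,-0.96,0],4.6,88],
    [[-0.16,-0.96,0],4.6,88],
    [[-0.24,-0.94,0],4.6,88],
    [[0.2,-0.84,0],4,88],
    [[0.14,-0.85,0],4,88],
    [[0.08,-0.86,0],4,88],
    [[0.02,-0.86,0],4,88],
    [[-0.04,-0.87,0],4,88]
  ]
}}

```text
time_s: 1.35
eef_pos: [0.2303, -0.3545, 0.2106]
orientation: [[0.939, -0.344, -0.0], [-0.344, -0.939, 0.0], [-0.0, -0.0, -1.0]]
contact_force: [-0.6, 0.3, 0.0]
opening: 0.088
gripper_force: 0.0
```

Emit:
{"api": "step_arm", "payload": {
  "moves": [
    [[0,-0.8,0],2.5,88],
    [[-0.04,-0.79,0],2.5,88],
    [[-0.07,-0.79,0],2.5,88],
    [[-0.1,-0.79,0],2.5,88],
    [[0.22,-0.88,0],0,88],
    [[0.22,-0.88,0],0,88],
    [[0.22,-0.88,0],0,88],
    [[0.22,-0.87,0],0,88],
    [[0.59,-0.59,0],-8.7,88],
    [[0.67,-0.49,0],-8.8,88]
  ]
}}

```text
time_s: 2.6
eef_pos: [0.3609, -0.2044, 0.2106]
orientation: [[0.978, -0.211, -0.0], [-0.211, -0.978, 0.0], [-0.0, 0.0, -1.0]]
contact_force: [-0.6, -0.2, -0.3]
opening: 0.0876
gripper_force: 0.0
```

Emit:
{"api": "step_arm", "payload": {
  "moves": [
    [[0.73,-0.38,0],-8.7,88],
    [[0.78,-0.27,0],-8.8,88],
    [[0.53,0.05,0.7],-5.1,88],
    [[0.53,0.09,0.7],-5.1,88],
    [[0.52,0.14,0.7],-5.2,88],
    [[0,0,0.6],0,88],
    [[0,0,0],0,88],
    [[0,0,0],0,88],
    [[0,0,0],0,88],
    [[0,0,0],0,88]
  ]
}}

```text
time_s: 3.85
eef_pos: [0.4406, -0.1941, 0.1437]
orientation: [[0.937, 0.349, 0.001], [0.349, -0.937, -0.0], [0.001, 0.001, -1.0]]
contact_force: [-0.5, 0.8, -0.6]
opening: 0.088
gripper_force: 0.0
```

Run:
```python
from h import *
p=ctrl.camera_params("wrist"); s=ctrl.get_state(); im=ctrl.snapshot("wrist")[...,::-1].copy(); cv2.imwrite("pics/w1.png",im)
print(s["eef_pos"],p["position"],p["rotation"].round(3),p["mtx"][0,0])
h=cv2.cvtColor(im,cv2.COLOR_BGR2HSV); m=((h[...,1]>70)&(h[...,2]>20)).astype(np.uint8)
n,l,st,ce=cv2.connectedComponentsWithStats(m)
print([(list(map(int,a)),b.round(1)) for a,b in zip(st,ce) if a[4]>60][1:])
print("expected cap ends",[proj("wrist",q) for q in((.5475,-.1535,.012),(.331,-.234,.012),(.44,-.1935,.02))])
```

```text
[ 0.44063962 -0.19414887  0.14372558] [ 0.50210314 -0.16996873  0.31822398] [[ 0.349 -0.906 -0.242]
 [-0.937 -0.337 -0.091]
 [ 0.001  0.258 -0.966]] 357.0106733302751
[([0, 0, 120, 88, 8944], array([52.9, 40. ])), ([303, 32, 32, 258, 4631], array([317.6, 152.4])), ([48, 272, 52, 76, 1939], array([ 68.1, 310.3])), ([533, 272, 52, 76, 1936], array([563.9, 310.3])), ([280, 361, 360, 14, 2385], array([495.6, 369.8]))]
expected cap ends [array([316.13395719,  36.36113897]), array([316.01444439, 296.72517339]), array([316.11196335, 180.16971261])]
```

View pics/w1.png

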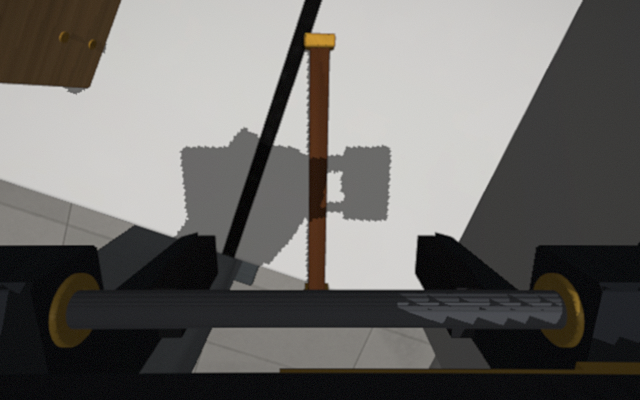

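The wrist view shows the bar vertical from the far cap at (319,32–48) down to (316,290), well centred between the fingers. I'll measure it more precisely.

Run:
```python
from h import *
im=cv2.imread("pics/w1.png"); h=cv2.cvtColor(im,cv2.COLOR_BGR2HSV); m=((h[...,1]>70)&(h[...,2]>20))
for v in list(range(30,52,2))+list(range(60,286,25)):
    xs=np.where(m[v,295:345])[0]+295
    if len(xs): print(v,xs.min(),xs.max(),onz("wrist",((xs.min()+xs.max())/2,v),.024 if v<42 else .02).round(4))
s=ctrl.get_state();R=s["orientation"]
print(m[:60,319].nonzero()[0].min())
far=onz("wrist",(319,m[:60,319].nonzero()[0].min()-.5),.024)
print(far,"far in tool:",R.T@(far-s["eef_pos"]))
for v in (60,110,235): 
  xs=np.where(m[v,295:345])[0]+295
  # edges: top-face edge both at z .02
  q=onz("wrist",((xs.min()+xs.max())/2,v),.02); print(R.T@(q-s["eef_pos"]))
```

```text
32 304 310 [ 0.5462 -0.1466  0.024 ]
34 303 334 [ 0.5479 -0.1553  0.024 ]
36 303 334 [ 0.5466 -0.1557  0.024 ]
38 303 334 [ 0.5453 -0.1562  0.024 ]
40 303 334 [ 0.544  -0.1567  0.024 ]
42 303 334 [ 0.5432 -0.157   0.02  ]
44 303 334 [ 0.5418 -0.1576  0.02  ]
46 304 333 [ 0.5405 -0.1581  0.02  ]
48 305 332 [ 0.5391 -0.1586  0.02  ]
50 309 329 [ 0.5379 -0.1594  0.02  ]
60 310 328 [ 0.5311 -0.162   0.02  ]
85 310 327 [ 0.5135 -0.1682  0.02  ]
110 310 327 [ 0.4953 -0.175   0.02  ]
135 310 326 [ 0.4764 -0.1816  0.02  ]
160 310 326 [ 0.4568 -0.1889  0.02  ]
185 310 325 [ 0.4364 -0.1961  0.02  ]
210 309 325 [ 0.4153 -0.2035  0.02  ]
235 309 324 [ 0.3933 -0.2113  0.02  ]
260 309 324 [ 0.3706 -0.2197  0.02  ]
285 305 327 [ 0.3468 -0.2281  0.02  ]
33
[ 0.54900552 -0.15524092  0.024     ] far in tool: [0.11508858 0.00126351 0.11972854]
[0.09595607 0.00134151 0.12371661]
[0.05789673 0.00102196 0.12369258]
[-0.05041618 -0.00055867  0.12362377]
```

Emit:
{"api": "step_arm", "payload": {
  "moves": [
    [[-0.03,0.01,0.9],0.7,88],
    [[0,0,1],0,88],
    [[0,0,1],0,88],
    [[0,0,1],0,88],
    [[0,0,1],0,88],
    [[0,0,0.5],0,88],
    [[0,0,0.18],0,88],
    [[0,0,0],0,40],
    [[0,0,0],0,8],
    [[0,0,0],0,8]
  ]
}}

```text
time_s: 5.15
eef_pos: [0.4402, -0.1947, 0.0043]
orientation: [[0.941, 0.337, 0.001], [0.337, -0.941, -0.0], [0.001, 0.001, -1.0]]
contact_force: [-0.0, -0.3, -0.2]
opening: 0.0604
gripper_force: 0.0
```

Emit:
{"api": "step_arm", "payload": {
  "moves": [
    [[0,0,0],0,8],
    [[0,0,0],0,8],
    [[0,0,0],0,8],
    [[0,0,0],0,8],
    [[0,0,0],0,8],
    [[0,0,0],0,8],
    [[0,0,-0.2],0,8],
    [[0,0,-0.4],0,8],
    [[0,0,-0.6],0,8],
    [[0,0,-0.6],0,8]
  ]
}}

```text
time_s: 6.4
eef_pos: [0.44, -0.1946, 0.0501]
orientation: [[0.941, 0.337, 0.001], [0.337, -0.941, -0.0], [0.001, 0.001, -1.0]]
contact_force: [-0.4, -0.2, -0.4]
opening: 0.0084
gripper_force: 0.0
```

Run:
```python
from h import *
im=ctrl.snapshot("wrist")[...,::-1].copy(); sc=ctrl.snapshot("scene")[...,::-1]
a=cv2.resize(im[100:300,200:440],(400,333)); b=cv2.resize(sc[120:260,310:478],(400,333))
cv2.imwrite("pics/w2.png",np.hstack([a,b])); print(ctrl.get_state()["opening"],ctrl.get_state()["gripper_force"])
```

```text
0.008165569730285567 0.0
```

View pics/w2.png

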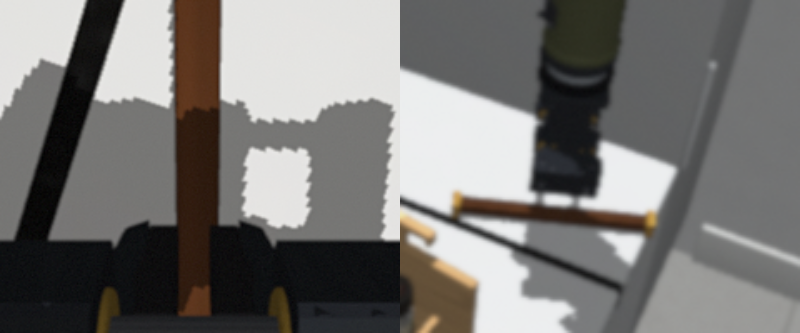

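The scene half of w2 shows the bar still on the worktop, with ends at the same pixels (334,206) and (415,212). The fingers hadn't finished closing when I lifted. I'll reopen, go down again, and wait for the grip force before lifting.

Emit:
{"api": "step_arm", "payload": {
  "moves": [
    [[0,0,0],0,50],
    [[0,0,0],0,50],
    [[0,0,0],0,50],
    [[0,0,0],0,50],
    [[0,0,0],0,50],
    [[0,0,0.6],0,50],
    [[0,0,0.6],0,50],
    [[0,0,0.5],0,50],
    [[0,0,0.18],0,50],
    [[0,0,0],0,0]
  ]
}}

```text
time_s: 7.75
eef_pos: [0.4396, -0.1944, 0.0012]
orientation: [[0.941, 0.338, -0.001], [0.338, -0.941, 0.0], [-0.001, -0.0, -1.0]]
contact_force: [0.6, 0.3, -0.1]
opening: 0.0421
gripper_force: 0.0
```

Emit:
{"api": "step_arm", "payload": {
  "moves": [
    [[0,0,0],0,0],
    [[0,0,0],0,0],
    [[0,0,0],0,0],
    [[0,0,0],0,0],
    [[0,0,0],0,0],
    [[0,0,0],0,0],
    [[0,0,0],0,0],
    [[0,0,0],0,0],
    [[0,0,0],0,0],
    [[0,0,0],0,0]
  ]
}}

```text
time_s: 9.0
eef_pos: [0.4398, -0.1945, 0.0017]
orientation: [[0.941, 0.338, -0.0], [0.338, -0.941, -0.0], [-0.0, 0.0, -1.0]]
contact_force: [-0.5, -0.5, 0.1]
opening: 0.0006
gripper_force: 0.0
```

Run:
```python
from h import *
im=ctrl.snapshot("wrist")[...,::-1].copy(); sc=ctrl.snapshot("scene")[...,::-1]
a=cv2.resize(im,(400,250)); b=cv2.resize(sc[140:240,330:430],(400,400),interpolation=cv2.INTER_CUBIC); a=cv2.copyMakeBorder(a,0,150,0,0,0)
cv2.imwrite("pics/w3.png",np.hstack([a,b])); s=ctrl.get_state(); print(s["opening"],s["gripper_force"],s["contact_force"],s["eef_pos"])
print(proj("scene",s["eef_pos"]),proj("scene",(.44,-.1946,.0501)), proj("wrist",s["eef_pos"]))
```

```text
5.833091831759958e-05 0.0 [0.74669424 0.19655064 0.11625679] [ 0.43982086 -0.1945568   0.00171619]
[373.64058882 211.83298668] [375.48479076 200.27724921] [318.02528148 231.26005076]
```

View pics/w3.png

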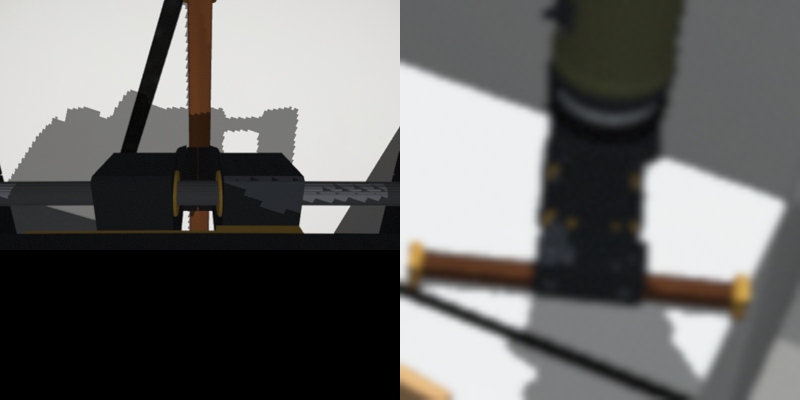

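The scene half of w3 shows the gripper over the bar's middle at about (590,285). The wrist half shows the jaws at (178–218,150) crossing the bar line. I'll check that zone numerically.

```bash
cat >> h.py <<'E'
def asc(im,x0,x1,y0,y1,sx,sy):
    h=cv2.cvtColor(im,cv2.COLOR_BGR2HSV)
    for y in range(y0,y1,sy):
        r=""
        for x in range(x0,x1,sx):
            H,S,V=h[y,x]
            r+=("G" if S>140 and H>14 and V>90 else "w") if S>70 and V>30 and H<30 else "#" if V<60 else "+" if V<95 else "," if V<160 else "."
        print(y,r)
E
python3 - <<'E'
from h import *
im=ctrl.snapshot("wrist")[...,::-1].copy()
asc(im,260,380,200,385,1,4)
E
```

```text
200 ,,,,,,,,,,,,,,,,,,,,,,,,,,,,,,,,,,,,,,,,,,+wwwwwwwwwwwwwwwwwwwwwwwwwwwwwwwww+,,,,,,,,,,,,,,,,,,,,,,,,,,,,,,,,,,,,,,,,,,,
204 ,,,,,,,,,,,,,,,,,,,,,,,,,,,,,,,,,,,,,,,,,,+wwwwwwwwwwwwwwwwwwwwwwwwwwwwwwwww+,,,,,,,,,,,,,,,,,,,,,,,,,,,,,,,,,,,,,,,,,,,
208 ,,,,,,,,,,,,,,,,,,,,,,,,,,,,,,,,,,,,,,,,,,+wwwwwwwwwwwwwwwwwwwwwwwwwwwwwwwww+,,,,,,,,,,,,,,,,,,,,,,,,,,,,..,,,,,,,,,,.,,
212 ,,,,,,,,,,,,,,,,,,,,,,,,,,,,,,,,,,,,,,,,,,+wwwwwwwwwwwwwwwwwwwwwwwwwwwwwwwww+,,,,,,,,,,,,,,,,,,,,,......................
216 ,,,,,,,,,,,,,,,,,,,,,,,,,,,,,,,,,,,,,,,,,,+wwwwwwwwwwwwwwwwwwwwwwwwwwwwwwwww+,,,,,,,,,,,,,,,,,,,,.......................
220 ,,,,,,,,,,,,,,,,,,,,,,,,,,,,,,,,,,,,,,,,,,+wwwwwwwwwwwwwwwwwwwwwwwwwwwwwwwww+,,,,,,,,,,,,,,,,,,,,,,.....................
224 ,,,,,,,,,,,,,,,,,,,,,,,,,,,,,,,,,,,,,,,,,,+wwwwwwwwwwwwwwwwwwwwwwwwwwwwwwww#+,,,,,,,,,,,,,,,,,,,,.......................
228 ,,,,,,,,,,,,,,,,,,,,,,,,,,,,,,,,,,,,,,,,,,+wwwwwwwwwwwwwwwwwwwwwwwwwwwwwwww#+,,,,,,,,,,,,,,,,,,,........................
232 ,,,,,,,,,,,,,,,,,,,,,,,,,,,,,,,,,,,,++,,,,+wwwwwwwwwwwwwwwwwwwwwwwwwwwwwwww#+,,,,,,,,,,,,,,,,,,.
[... 4074 characters left out ...]
wwwwwwwwwwwwwwwwwwwwwwwwwwww+........,##wwwwwwwwwwwwwwwwwwwwwwwwwwwwwwwwwww
368 wwwwwwwwwwwwwwwwwwwwwwwwwwwwww,,..........,,wwwwwwwwwwwwwwwwwwwwwwwwwwwwww,.......,#wwwwwwwwwwwwwwwwwwwwwwwwwwwwwwwwwwww
372 wwwwwwwwwwwwwwwwwwwwwwwwwwwwwwwwwwwwwwwwwwwwwwwwwwwwwwwwwwwwwwwwwwwwwwwwwwwwwwwwwwwwwwwwwwwwwwwwwwwwwwwwwwwwwwwwwwwwwwww
376 ########################################################################################################################
380 ########################################################################################################################
384 ########################################################################################################################
```

The fingers are fully closed at bar height and still seem to overlap the bar, with no contact force. To see whether the bar has any contact at all, I'll nudge it gently sideways.

Emit:
{"api": "step_arm", "payload": {
  "moves": [
    [[0,0.1,0],0,0],
    [[0,0.1,0],0,0],
    [[0,0.1,0],0,0],
    [[0,0.1,0],0,0],
    [[0,0,0],0,0],
    [[0,0,0],0,0],
    [[0,0,0],0,0],
    [[0,0,0],0,0],
    [[0,0,0],0,0],
    [[0,0,0],0,0]
  ]
}}

```text
time_s: 10.4
eef_pos: [0.4432, -0.2039, 0.0017]
orientation: [[0.941, 0.338, -0.0], [0.338, -0.941, -0.0], [-0.0, 0.0, -1.0]]
contact_force: [0.6, -0.8, -0.1]
opening: 0.0
gripper_force: 0.0
```

Run:
```python
from h import *
im=ctrl.snapshot("wrist")[...,::-1].copy()
asc(im,260,380,180,260,1,6); s=ctrl.get_state(); print(s["eef_pos"],s["contact_force"],s["opening"],s["gripper_force"])
asc(im,260,380,336,372,1,10)
```

```text
180 ,,,,,,,,,,,,,,,,,,,,+wwwwwwwwwwwwwwwwwwwwwwwwwwwwwwwww#+,,,,,,,,,,,,,,,,,,,,,,,,,,,,,,,,,,,,,,,,........................
186 ,,,,,,,,,,,,,,,,,,,,#wwwwwwwwwwwwwwwwwwwwwwwwwwwwwwwww#,,,,,,,,,,,,,,,,,,,,,,,,,,,,,,,,,,,,,,,,,,,,,,..........,,.......
192 ,,,,,,,,,,,,,,,,,,,,+wwwwwwwwwwwwwwwwwwwwwwwwwwwwwwwww#,,,,,,,,,,,,,,,,,,,,,,,,,,,,,,,,,,,,,,,,,,,,,,,,,,,,,,,,,,,,,,,,,
198 ,,,,,,,,,,,,,,,,,,,,+wwwwwwwwwwwwwwwwwwwwwwwwwwwwwwwww#+,,,,,,,,,,,,,,,,,,,,,,,,,,,,,,,,,,,,,,,,,,,,,,,,,,,,,,,,,,,,,,,,
204 ,,,,,,,,,,,,,,,,,,,,+wwwwwwwwwwwwwwwwwwwwwwwwwwwwwwwww#+,,,,,,,,,,,,,,,,,,,,,,,,,,,,,,,,,,,,,,,,,,,,,,,,,,,,,,,,,,,,,,,,
210 ,,,,,,,,,,,,,,,,,,,,+wwwwwwwwwwwwwwwwwwwwwwwwwwwwwwwww#,,,,,,,,,,,,,,,,,,,,,,,,,,,,,,,,,,,,,,,,,........................
216 ,,,,,,,,,,,,,,,,,,,,+#wwwwwwwwwwwwwwwwwwwwwwwwwwwwwwww#,,,,,,,,,,,,,,,,,,,,,,,,,,,,,,,,,,,,,,,,,,,......................
222 ,,,,,,,,,,,,,,,,,,,,,+wwwwwwwwwwwwwwwwwwwwwwwwwwwwwwww#,,,,,,,,,,,,,,,,,,,,,,,,,,,,,,,,,,,,,,,,,,,,.....................
228 ,,,,,,,,,,,,,,,,,,,,,+wwwwwwwwwwwwwwwwwwwwwwwwwwwwwwww#,,,,,,,,,,,,,,,,,,,,,,,,,,,,,,,,,,,,,,,,,
[... 551 characters left out ...]
##################################+###############################################################
[ 0.44319421 -0.20395966  0.00174238] [ 0.55038376 -0.7057605  -0.80156828] 0.0004991270127411644 0.0
336 #################wwwwwwwwww###########################+,.,+###########################wwwwwwwwww########################
346 ##################wwwww##########wwwwwwwwwwwwwwwwwwwww,.........................,#########wwwww#########################
356 ################################wwwwwwwwwwwwwwwwwwwwww,..........................,######################################
366 ##############################wwwwwwwwwwwwwwwwwwwwwwww,...........................,##wwwwwwwwwwwwwwwwwwwwwwwwwwwwwwwwwww
```

Emit:
{"api": "step_arm", "payload": {
  "moves": [
    [[0,0,-0.8],0,40],
    [[0,0,-0.8],0,40],
    [[0,0,-0.8],0,40],
    [[0,-0.2,0],0,40],
    [[0,-0.2,0],0,40],
    [[0,0,0],0,40],
    [[0,0,0],0,40],
    [[0,0,0],0,40],
    [[0,0,0],0,40],
    [[0,0,0],0,40]
  ]
}}

```text
time_s: 11.7
eef_pos: [0.4398, -0.1946, 0.0617]
orientation: [[0.941, 0.337, 0.0], [0.337, -0.941, -0.0], [0.0, 0.0, -1.0]]
contact_force: [0.0, -0.4, 0.2]
opening: 0.0397
gripper_force: 0.0
```

Run:
```python
from h import *
sc=ctrl.snapshot("scene")[...,::-1]; im=ctrl.snapshot("wrist")[...,::-1]; tp=ctrl.snapshot("top")[...,::-1]
a=cv2.resize(sc[160:230,325:425],(800,560),interpolation=cv2.INTER_CUBIC); a=cv2.convertScaleAbs(a,alpha=1.5)
cv2.imwrite("pics/w4.png",a); cv2.imwrite("pics/w4w.png",im)
s=ctrl.get_state(); print(s["eef_pos"],s["opening"]); R=s["orientation"]
for dz in(0,-.0187,-.03):
  for dy in(-.02,.02): print(dz,dy,(proj("scene",s["eef_pos"]+R@[0,dy,dz])-[325,160])*8, proj("wrist",s["eef_pos"]+R@[.009,dy,dz]))
```

```text
[ 0.43986224 -0.19458999  0.06175775] 0.039800826664096185
0 -0.02 [405.53979461 344.99100517] [279.09286254 214.75462309]
0 0.02 [410.48482187 254.6444494 ] [357.0187328  214.74809894]
-0.0187 -0.02 [411.79808159 307.39730284] [275.07099919 227.35691554]
-0.0187 0.02 [416.64219925 216.80443751] [361.52408214 227.34889203]
-0.03 -0.02 [415.65070207 284.22815422] [272.18289177 236.40463037]
-0.03 0.02 [420.43055748 193.49650576] [364.75938064 236.39550158]
```

View pics/w4.png

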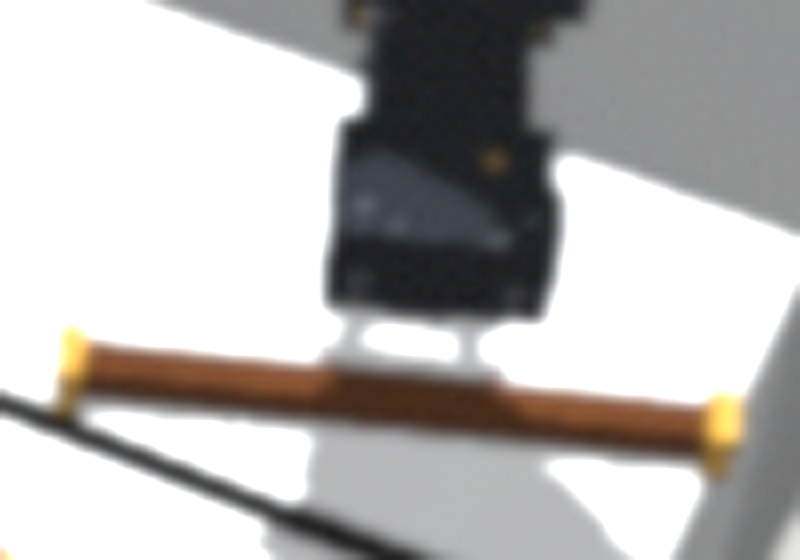

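In w4 the bar lies on the worktop and the gripper block ends at about (440,310). That is clearly higher than the reported TCP, which projects to (405–410,255–345). I'll get the true fingertip depth from the finger gap in the wrist view.

Run:
```python
from h import *
im=cv2.imread("pics/w4w.png")
asc(im,200,440,200,300,2,5)
```

```text
200 ,,,,,,,,,,,,+#########+,,,,,,,,,,,,,,,,,,,,,,,,,,,,,,+wwwwwwwwwww#,,,,,,,,,,,,,,,,,,.......,,,,,,,,,,,,,,,,,,,,,........
205 ,,,,,,,,,,,,##########,,,,,,,,,,,,,,,,,,,,,,,,,,,,,,,+wwwwwwwwwww#,,,,,,,,,,,,,,,,,,.......,,,,,,,,,,,,,,,,,,,,,,.......
210 ,,,,,,,,,,,##########,,,,,,,,,,,,,,,,,,,,,,,,,,,,,,,,+wwwwwwwwwww+,,,,,,,,,,,,,,,,,........,,,,,,,,,,,,,,,,,,,,,........
215 ,,,,,,,,,,##########,,,,,,,,,,,,,,,,,,,,,,,,,,,,,,,,,+wwwwwwwwwww+,,,,,,,,,,,,,,,,,........,,,,,,,,,,,,,,,,,,,,,........
220 ,,,,,,,,,+#########+,,,,,,,,,,,,,,,,,,,,,,,,,,,,,,,,,+wwwwwwwwwww+,,,,,,,,,,,,,,,,,,......,,,,,,,,,,,,,,,,,,,,,,........
225 ,,,,,,,,,#########+,,,,,,,,,,,,,,,,,,,,,,,,,,,,,,,,,,+wwwwwwwwwww+,,,,,,,,,,,,,,,,,........,,,,,,,,,,,,,,,,,,,,,,.......
230 ,,,,,,,,##########,,,,,,,,,,,,,,,,,,,,,,,,,,,,,,,,,,,+wwwwwwwwwww+,,,,,,,,,,,,,,,,,..,,.,,,,,,,,,,,,,,,,,,,,,,,,........
235 ,,,,,,,##########,,,,+#####++++++++,,,,,,,,,,,,,,,,,,+wwwwwwwwwww+,,,,,,,,,,,,,,,+++++++++#####++,,,,,,,,,,,,,,,........
240 ,,,,,,+#########,+#################+,,,,,,,,,,,,,,,,,+wwwwwwwwwww+,,,,,,,,,,,,,,,+##############
[... 699 characters left out ...]
,,,,,,,,+wwwwwwwwwww................##############################,....####
275 ####################################,,,,,,,,,,,,,,...+wwwwwwwwwww................+###############################,..##ww
280 w##################################+,,,,,,,,,,,......,wwwwwwwwwww.................##################################wwww
285 ww################################+,,,,,,,,,,,.......,wwwwwwwwwww.................,################################wwwww
290 ############################################+++++++++############++++++++++++++++++#####################################
295 ###################################################################################################++++++++++#####+++++#
```

From the gap of 91 px for 39.8 mm, the tip depth is 0.156 m, where the reported TCP would give 0.183 m. The real fingertips are about 28 mm above the reported TCP. That also explains the missing contact. I'll go down further, in stages, watching the force.

Emit:
{"api": "step_arm", "payload": {
  "moves": [
    [[0,0,0.8],0,40],
    [[0,0,0.8],0,40],
    [[0,0,0.6],0,40],
    [[0,0,0.4],0,40],
    [[0,0,0.3],0,40],
    [[0,0,0.2],0,40],
    [[0,0,0.15],0,40],
    [[0,0,0],0,0],
    [[0,0,0],0,0],
    [[0,0,0],0,0]
  ]
}}

```text
time_s: 13.1
eef_pos: [0.44, -0.1947, -0.0193]
orientation: [[0.941, 0.337, 0.001], [0.337, -0.941, -0.0], [0.0, 0.001, -1.0]]
contact_force: [0.2, -0.3, 1.0]
opening: 0.0156
gripper_force: 30.0
```

Emit:
{"api": "step_arm", "payload": {
  "moves": [
    [[0,0,0],0,0],
    [[0,0,0],0,0],
    [[0,0,0],0,0],
    [[0,0,0],0,0],
    [[0,0,0],0,0],
    [[0,0,0],0,0],
    [[0,0,0],0,0],
    [[0,0,0],0,0],
    [[0,0,0],0,0],
    [[0,0,0],0,0]
  ]
}}

```text
time_s: 14.35
eef_pos: [0.44, -0.1947, -0.0193]
orientation: [[0.941, 0.337, 0.001], [0.337, -0.941, -0.0], [0.0, 0.001, -1.0]]
contact_force: [-0.6, -0.9, 5.6]
opening: 0.0152
gripper_force: 30.0
```

Gripped at 15.6 mm with 30 N, but only near the tips. I'll regrip a little deeper.

Emit:
{"api": "step_arm", "payload": {
  "moves": [
    [[0,0,0],0,30],
    [[0,0,0],0,30],
    [[0,0,0.08],0,30],
    [[0,0,0.08],0,30],
    [[0,0,0.06],0,30],
    [[0,0,0],0,0],
    [[0,0,0],0,0],
    [[0,0,0],0,0],
    [[0,0,0],0,0],
    [[0,0,0],0,0]
  ]
}}

```text
time_s: 15.6
eef_pos: [0.4398, -0.1946, -0.025]
orientation: [[0.941, 0.337, 0.0], [0.337, -0.941, -0.0], [0.0, 0.0, -1.0]]
contact_force: [0.1, -0.5, -1.2]
opening: 0.0157
gripper_force: 30.1
```

Run:
```python
from h import *
im=ctrl.snapshot("wrist")[...,::-1].copy(); s=ctrl.get_state(); R=s["orientation"];print(s["eef_pos"],s["contact_force"],s["opening"],s["gripper_force"])
h=cv2.cvtColor(im,cv2.COLOR_BGR2HSV); m=((h[...,1]>70)&(h[...,2]>20))
for v in range(0,230,15):
    xs=np.where(m[v,270:370])[0]+270
    if len(xs): q=onz("wrist",((xs.min()+xs.max())/2,v),.02); print(v,xs.min(),xs.max(),(R.T@(q-s["eef_pos"])).round(4))
```

```text
[ 0.43981766 -0.19454294 -0.02501113] [ 0.07113259 -0.51212752 -1.15210151] 0.015751282054036475 30.055921756429598
0 293 338 [ 0.0974 -0.0012 -0.045 ]
15 293 338 [ 0.093  -0.0012 -0.045 ]
30 294 338 [ 0.0885 -0.0011 -0.045 ]
45 294 338 [ 0.0838 -0.0011 -0.045 ]
60 294 338 [ 0.0791 -0.0011 -0.045 ]
75 294 337 [ 0.0743 -0.0012 -0.045 ]
90 295 337 [ 0.0693 -0.0011 -0.045 ]
105 295 337 [ 0.0643 -0.0011 -0.045 ]
120 295 336 [ 0.0591 -0.0012 -0.045 ]
135 295 336 [ 0.0539 -0.0012 -0.045 ]
150 295 336 [ 0.0485 -0.0012 -0.045 ]
165 296 336 [ 0.043  -0.0011 -0.045 ]
180 296 335 [ 0.0373 -0.0012 -0.045 ]
195 296 336 [ 0.0316 -0.0011 -0.045 ]
210 297 335 [ 0.0257 -0.0011 -0.045 ]
225 297 335 [ 0.0196 -0.0011 -0.045 ]
```

The bar is held firmly at 15.7 mm and 30 N, aligned with the tool. The reported TCP z plus 37 mm gives the bar centre. Now the transfer.

Run:
```python
from h import *
plan([(.4398,-.1946,.07,-70.3,4),(.45,-.12,.19,-49,6),(.465,.03,.215,-20,6),(.4811,.1069,.185,-7.95,4)])
```

```text
now [ 0.4398 -0.1945 -0.025 ] yaw y -70.27
[[-0.0, 0.0, -0.95], 0.0] 
[[-0.0, 0.0, -0.95], 0.0] 
[[-0.0, 0.0, -0.95], 0.0] 
[[-0.0, 0.0, -0.95], 0.0] 
-> [ 0.4398 -0.1945  0.07  ] -70.27
[[0.23, -0.44, -0.8], -3.5] 
[[0.26, -0.43, -0.8], -3.6] 
[[0.28, -0.41, -0.8], -3.5] 
[[0.31, -0.4, -0.8], -3.6] 
[[0.34, -0.38, -0.8], -3.5] 
[[0.35, -0.35, -0.8], -3.6] 
-> [ 0.4499 -0.1201  0.19  ] -48.97
[[0.73, -0.69, -0.17], -4.8] 
[[0.79, -0.62, -0.17], -4.8] 
[[0.84, -0.56, -0.17], -4.8] 
[[0.88, -0.48, -0.16], -4.9] 
[[0.92, -0.41, -0.17], -4.8] 
[[0.95, -0.33, -0.16], -4.9] 
-> [0.4651 0.03   0.215 ] -19.97
[[0.78, -0.11, 0.3], -3.0] 
[[0.78, -0.07, 0.3], -3.0] 
[[0.78, -0.03, 0.3], -3.0] 
[[0.79, 0.01, 0.3], -3.0] 
-> [0.4812 0.1069 0.185 ] -7.97
```

Emit:
{"api": "step_arm", "payload": {
  "moves": [
    [[0,0,-0.3],0,0],
    [[0,0,-0.9],0,0],
    [[0,0,-1],0,0],
    [[0,0,-1],0,0],
    [[0.23,-0.44,-0.9],-3.5,0],
    [[0.26,-0.43,-0.9],-3.6,0],
    [[0.28,-0.41,-0.9],-3.5,0],
    [[0.31,-0.4,-0.9],-3.6,0],
    [[0.34,-0.38,-0.9],-3.5,0],
    [[0.35,-0.35,-0.9],-3.6,0]
  ]
}}

```text
time_s: 16.9
eef_pos: [0.4494, -0.1197, 0.1912]
orientation: [[0.753, 0.658, -0.0], [0.658, -0.753, -0.001], [-0.0, 0.0, -1.0]]
contact_force: [0.6, 0.2, -1.8]
opening: 0.0157
gripper_force: 30.1
```

Emit:
{"api": "step_arm", "payload": {
  "moves": [
    [[0.73,-0.69,-0.17],-4.8,0],
    [[0.79,-0.62,-0.17],-4.8,0],
    [[0.84,-0.56,-0.17],-4.8,0],
    [[0.88,-0.48,-0.16],-4.9,0],
    [[0.92,-0.41,-0.17],-4.8,0],
    [[0.95,-0.33,-0.16],-4.9,0],
    [[0.78,-0.11,0.3],-3,0],
    [[0.78,-0.07,0.3],-3,0],
    [[0.78,-0.03,0.3],-3,0],
    [[0.79,0.01,0.3],-3,0]
  ]
}}

```text
time_s: 18.15
eef_pos: [0.4813, 0.1079, 0.1841]
orientation: [[0.136, 0.991, -0.001], [0.991, -0.136, -0.0], [-0.0, -0.001, -1.0]]
contact_force: [-0.2, -0.3, -0.5]
opening: 0.0157
gripper_force: 30.1
```

Emit:
{"api": "step_arm", "payload": {
  "moves": [
    [[0,0,0.4],0,0],
    [[0,0,0.3],0,0],
    [[0,0,0],0,0],
    [[0,0,0],0,0],
    [[0,0,0],0,0],
    [[0,0,0],0,0],
    [[0,0,0],0,0],
    [[0,0,0],0,0],
    [[0,0,0],0,0],
    [[0,0,0],0,0]
  ]
}}

```text
time_s: 19.4
eef_pos: [0.4812, 0.1069, 0.1674]
orientation: [[0.139, 0.99, 0.0], [0.99, -0.139, -0.0], [-0.0, 0.0, -1.0]]
contact_force: [-0.7, 0.5, -0.7]
opening: 0.0157
gripper_force: 30.1
```

Run:
```python
from h import *
im=ctrl.snapshot("wrist")[...,::-1].copy(); sc=ctrl.snapshot("scene")[...,::-1]; cv2.imwrite("pics/w5.png",im); cv2.imwrite("pics/s5.png",sc)
s=ctrl.get_state(); print(s["eef_pos"],s["opening"],s["gripper_force"],s["contact_force"])
a=cv2.resize(im[0:260,150:490],(400,306)); b=cv2.resize(sc[180:340,210:420],(400,305))
c=np.zeros((306,800,3),np.uint8); c[:306,:400]=a; c[:305,400:]=b; cv2.imwrite("pics/v5.png",c)
C=np.array([.5257,.1006]); th=np.radians(-7.95); M=np.array([[np.cos(th),-np.sin(th)],[np.sin(th),np.cos(th)]])
for q in((-70,88,135),(-70,100,135),(-20,88,174),(-20,100,174),(-20,88,135)):
    X=np.r_[C+M@np.array(q[:2])/1e3,q[2]/1e3]; u=proj("wrist",X); print(q,u.round(1),((u-[150,0])*400/340).round())
```

```text
[0.48117378 0.10688958 0.16746193] 0.015737059268787254 30.05597374518402 [ 0.0609795   0.23079593 -0.27499432]
(-70, 88, 135) [270.9  59.7] [142.  70.]
(-70, 100, 135) [270.1  35.7] [141.  42.]
(-20, 88, 174) [374.1  50.1] [264.  59.]
(-20, 100, 174) [375.3  20. ] [265.  23.]
(-20, 88, 135) [362.9  59.7] [250.  70.]
```

View pics/v5.png

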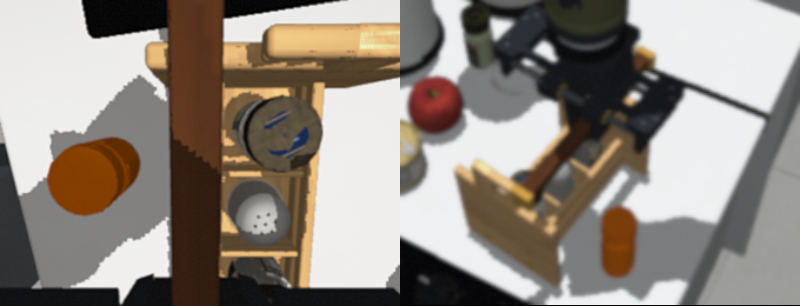

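In v5 the left ledge's front corner is at (147,43) and the hook nose at (264,26), within 2 mm of the predicted (141,42) and (265,23). The bar runs parallel to the carrier's length, so I'm lowering it onto the ledges.

Emit:
{"api": "step_arm", "payload": {
  "moves": [
    [[0,0,0.5],0,0],
    [[0,0,0.6],0,0],
    [[0,0,0.5],0,0],
    [[0,0,0.4],0,0],
    [[0,0,0.2],0,0],
    [[0,0,0.1],0,0],
    [[0,0,0.08],0,0],
    [[0,0,0.05],0,0],
    [[0,0,0],0,0],
    [[0,0,0],0,0]
  ]
}}

```text
time_s: 20.75
eef_pos: [0.4813, 0.1069, 0.1068]
orientation: [[0.139, 0.99, 0.0], [0.99, -0.139, 0.0], [0.0, 0.0, -1.0]]
contact_force: [0.4, 0.3, -0.5]
opening: 0.0161
gripper_force: 30.1
```

Emit:
{"api": "step_arm", "payload": {
  "moves": [
    [[0,0,0.02],0,0],
    [[0,0,0.02],0,0],
    [[0,0,0.02],0,0],
    [[0,0,0],0,0],
    [[0,0,0],0,0],
    [[0,0,0],0,0],
    [[0,0,0],0,0],
    [[0,0,0],0,0],
    [[0,0,0],0,0],
    [[0,0,0],0,0]
  ]
}}

```text
time_s: 22.0
eef_pos: [0.4812, 0.1069, 0.1059]
orientation: [[0.139, 0.99, 0.001], [0.99, -0.139, -0.0], [-0.0, 0.001, -1.0]]
contact_force: [-1.4, -0.2, 7.7]
opening: 0.0157
gripper_force: 30.1
```

The bar is resting on both ledges (7.7 N contact). I'll take the load off slightly and slide it back under the hooks.

Emit:
{"api": "step_arm", "payload": {
  "moves": [
    [[0,0,-0.05],0,0],
    [[0,0.15,0],0,0],
    [[0,0.25,0],0,0],
    [[0,0.25,0],0,0],
    [[0,0.25,0],0,0],
    [[0,0.25,0],0,0],
    [[0,0.25,0],0,0],
    [[0,0.2,0],0,0],
    [[0,0.15,0],0,0],
    [[0,0.05,0],0,0]
  ]
}}

```text
time_s: 23.25
eef_pos: [0.5259, 0.1006, 0.1064]
orientation: [[0.139, 0.99, 0.0], [0.99, -0.139, -0.0], [-0.0, 0.0, -1.0]]
contact_force: [-0.2, 0.2, -0.8]
opening: 0.0154
gripper_force: 30.1
```

Run:
```python
from h import *
im=ctrl.snapshot("wrist")[...,::-1].copy(); s=ctrl.get_state(); print(s["eef_pos"],s["contact_force"],s["ft_torque"],s["gripper_force"])
cv2.imwrite("pics/w6.png",im)
C=np.array([.5257,.1006]); th=np.radians(-7.95); M=np.array([[np.cos(th),-np.sin(th)],[np.sin(th),np.cos(th)]])
print("bar in carrier",M.T@(s["eef_pos"][:2]-C))
for q in((-70,88,135),(-20,88,174),(38,88,174),(70,88,135)):
    X=np.r_[C+M@np.array(q[:2])/1e3,q[2]/1e3]; print(q,proj("wrist",X).round(1))
asc(im,150,550,0,140,4,5)
```

```text
[0.52591145 0.10059211 0.10643882] [ 0.20439287  0.50291815 -1.08468557] [-0.0556726  -0.08400095 -0.0292131 ] 30.055859657004476
bar in carrier [2.10512088e-04 2.14282672e-05]
(-70, 88, 135) [131.2  41.9]
(-20, 88, 174) [243.5  20.1]
(38, 88, 174) [456.1  19.7]
(70, 88, 135) [502.1  41.6]
0 #########################wwwwwwwwwwwwwwwwwwwwwwwwwwwwwwwwwwwwwwwwwwwwwwwwwwwww......................
5 www#wwwwww########,......wwwwwwwwwwwwwwwwwwwwwwwwwwwwwwwwwwwwwwwwwwwwwwwwwwwww......................
10 wwwwwwwwwwwwwwwwwwwwwwwwwwwwwwwwwwwwwwwwwwwwwwwwwwwwwwwwwwwwwwwwwwwwwwwwwwwwwwwwwwwwwwwww...........
15 wwwwwwwwwwwwwwwwwwwwwwwwwwwwwwwwwwwwwwwwwwwwwwwwwwwwwwwwwwwwwwwwwwwwwwwwwwwwwwwwwwwwwwwww...........
20 wwwwwwwwwwwwwwwwwwwwwwwwwwwwwwwwwwwwwwwwwwwwwwwwwwwwwwwwwwwwwwwwwwwwwwwwwwwwwwwwwwwwwwwww...........
25 wwwwwwwwwwwwwwwwwwwwwwwwwwwwwwwwwwwwwwwwwwwwwwwwwwwwwwwwwwwwwwwwwwwwwwwwwwwwwwwwwwwwwwwww...........
30 wwwwwwwwwwwwwwwwwwwwwwwwwwwwwwwwwwwwwwwwwwwwwwwwwwwwwwwwwwwwwwwwwwwwwwwwwwwwwwwwwwwwwwwww...........
35 wwwwwwwwwwwwwwwwwwwwwwwwwwwwwwwwwwwwwwwwwwwwwwwwwwwwwwwwwwwwwwwwwwwwwwwwwwwwwwww
[... 1408 characters left out ...]
wwww#wwwwwwwwwwwwwwwwwwwwww.........................................ww
110 .................,,,,,,,,,,,wwwwwwwwwwwwwwwwwwww+wwwwwwww..........................................w
115 .,,,,,,,.......,,,,,,,,,,,,,wwwwwwwwwwwwwwwwwww#++wwwwwww...........................................
120 ,,,,www,,,.,,..,,,,,,,,,,,,,wwwwwwwwwwwwwwwwwww#++wwwwwww..,..,,....................................
125 wwwwwwwwGw,,,,,,,,,,,,,,,,,,wwwwwwwwwwwwwwwwwww+++wwwwwww,,,,,,,,,..................................
130 wwwwwwwwwww,,,,,,,,,,,,,,,,,wwwwwwwwwwwwwwwwwww++wwwwwwww.,,,,,,,,..................................
135 wwwwwwwwwwwG,,,,,,,,,,,,,,,,wwwwwwwwwwwwwwwwwwww+wwwwwwww,,,,,,,,,..................................
```

The hook roof now spans u 250–458 against a predicted 243–456, with no contact force, so the bar is in the slot. Next I'll take up the 11 mm of play slowly and then lift.

Emit:
{"api": "step_arm", "payload": {
  "moves": [
    [[0,0,-0.1],0,0],
    [[0,0,-0.12],0,0],
    [[0,0,-0.08],0,0],
    [[0,0,-0.05],0,0],
    [[0,0,-0.04],0,0],
    [[0,0,-0.04],0,0],
    [[0,0,-0.04],0,0],
    [[0,0,-0.04],0,0],
    [[0,0,-0.05],0,0],
    [[0,0,-0.05],0,0]
  ]
}}

```text
time_s: 24.55
eef_pos: [0.5256, 0.1006, 0.1216]
orientation: [[0.139, 0.99, -0.0], [0.99, -0.139, -0.0], [-0.0, -0.0, -1.0]]
contact_force: [0.1, 0.0, -7.5]
opening: 0.0154
gripper_force: 30.0
```

Emit:
{"api": "step_arm", "payload": {
  "moves": [
    [[0,0,-0.06],0,0],
    [[0,0,-0.08],0,0],
    [[0,0,-0.1],0,0],
    [[0,0,-0.12],0,0],
    [[0,0,-0.14],0,0],
    [[0,0,-0.15],0,0],
    [[0,0,-0.15],0,0],
    [[0,0,-0.15],0,0],
    [[0,0,-0.1],0,0],
    [[0,0,-0.05],0,0]
  ]
}}

```text
time_s: 25.8
eef_pos: [0.5258, 0.1006, 0.1494]
orientation: [[0.139, 0.99, 0.0], [0.99, -0.139, -0.0], [0.0, 0.0, -1.0]]
contact_force: [0.4, -0.0, -7.1]
opening: 0.0157
gripper_force: 30.0
```

Emit:
{"api": "step_arm", "payload": {
  "moves": [
    [[0,0,-0.08],0,0],
    [[0,0,-0.14],0,0],
    [[0,0,-0.2],0,0],
    [[0,0,-0.22],0,0],
    [[0,0,-0.22],0,0],
    [[0,0,-0.22],0,0],
    [[0,0,-0.22],0,0],
    [[0,0,-0.22],0,0],
    [[0,0,-0.22],0,0],
    [[0,0,-0.22],0,0]
  ]
}}

```text
time_s: 27.05
eef_pos: [0.5257, 0.1006, 0.1985]
orientation: [[0.139, 0.99, -0.0], [0.99, -0.139, -0.0], [-0.0, -0.0, -1.0]]
contact_force: [-0.5, 0.5, -7.9]
opening: 0.0159
gripper_force: 30.0
```

Emit:
{"api": "step_arm", "payload": {
  "moves": [
    [[0,0,-0.22],0,0],
    [[0,0,-0.22],0,0],
    [[0,0,-0.22],0,0],
    [[0,0,-0.22],0,0],
    [[0,0,-0.2],0,0],
    [[0,0,-0.16],0,0],
    [[0,0,-0.12],0,0],
    [[0,0,-0.08],0,0],
    [[0,0,-0.05],0,0],
    [[0,0,0],0,0]
  ]
}}

```text
time_s: 28.3
eef_pos: [0.5257, 0.1006, 0.2355]
orientation: [[0.139, 0.99, 0.0], [0.99, -0.139, -0.0], [-0.0, 0.0, -1.0]]
contact_force: [-0.4, -0.3, -8.2]
opening: 0.0157
gripper_force: 30.0
```

Emit:
{"api": "step_arm", "payload": {
  "moves": [
    [[0,0,0],0,0],
    [[0,0,0],0,0],
    [[0,0,0],0,0],
    [[0,0,0],0,0],
    [[0,0,0],0,0],
    [[0,0,0],0,0],
    [[0,0,0],0,0],
    [[0,0,0],0,0],
    [[0,0,0],0,0],
    [[0,0,0],0,0]
  ]
}}

```text
time_s: 29.55
eef_pos: [0.5257, 0.1006, 0.2355]
orientation: [[0.139, 0.99, 0.0], [0.99, -0.139, -0.0], [-0.0, 0.0, -1.0]]
contact_force: [-0.6, -0.1, -7.9]
opening: 0.0158
gripper_force: 30.0
```

Run:
```python
from h import *
s=ctrl.get_state(); sc=ctrl.snapshot("scene")[...,::-1]; im=ctrl.snapshot("wrist")[...,::-1]
print(s["eef_pos"],s["contact_force"],s["ft_torque"],s["opening"],s["gripper_force"],s["time_s"])
a=cv2.resize(sc[110:340,200:450],(435,400)); b=cv2.resize(im[:290,100:540],(365,240))
c=np.zeros((400,800,3),np.uint8); c[:,:435]=a; c[:240,435:]=b; cv2.imwrite("pics/v7.png",c)
```

```text
[0.52574144 0.10061767 0.23547018] [-0.60282821 -0.10483857 -7.89414786] [-0.06853446 -0.06946559 -0.06014204] 0.01580205883477808 30.0285489927046 29.55
```

View pics/v7.png

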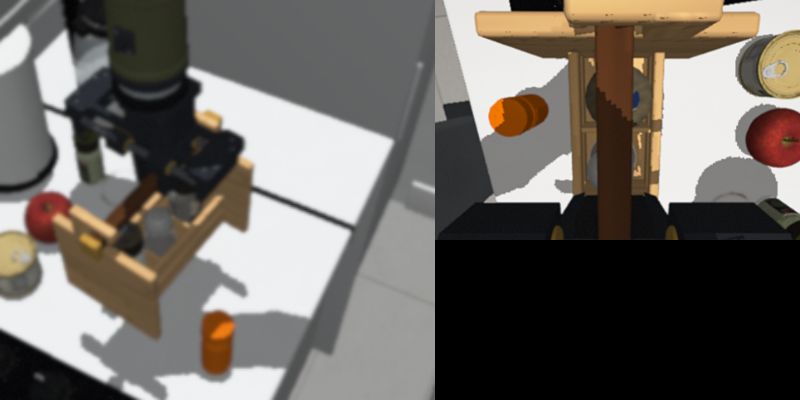

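In v7 the carrier hangs level from the bar under both hooks, with the end board at (105,270) clear of its shadow. The jars and mill are in their pockets and the bystanders look undisturbed. The underside is about 118 mm up and the load is a steady 8 N.

```bash
python3 -c "
from plant import ctrl
print(ctrl.hand_in())"
```

```text
the job is handed in; nothing more can be done
None
```

I laid the bar on the ledges, slid it under both hooks and lifted the loaded carrier by it to about 12 cm clear. It was handed in at about 30 s, level and steady with the jars in place, after two early grasp tries that closed above the bar without touching it, because the real fingertips sit about 28 mm above the reported TCP.

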